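Prove the friction hinge of a lamp housing lid

ROBOT

A 6-joint arm with a two-finger parallel gripper is mounted at the origin on the work surface. World frame = base frame: x ahead of the robot, y to its left, z up, the work surface at z = 0. Lengths are in m, angles in degrees, forces in N, time in s.
With the tool pointing down it reaches from about 0.4 to 0.825 m from the base axis. Payload 7 kg.
Tool frame: the origin (TCP) lies midway between the tips of the shut fingers; the grasp point (between the pads) lies 19 mm behind it; z points along the fingers, x is the direction in which the jaws open and shut, and the axes are right-handed (so a half turn about z gives the same grasp; the last joint's range is limited). The gripper opens to 88 mm and grips with 3 to 60 N. Pads are 19 mm wide; open, the fingers measure 130 mm over their backs; the gripper's body (78 mm by 193 mm) begins 47 mm behind the grasp point.
Start: joints at [-47.951, 20.546, 0.682, 0, -70.136, -16.507], TCP at [0.291, -0.609, 0.227] pointing down, gripper open.
Joint ranges: [-176.03, 176.03], [-82.01, 121.73], [-58.28, 71.71], [-173.87, 95.51], [-174.79, -0.11], [-173.66, 173.66]. Speed limits (degrees/s): [136.94, 136.94, 172.46, 180, 180, 180].

INTERFACE

Orientations are given as [roll, pitch, yaw] about the fixed x, y, z axes, in that order (R = Rz(yaw) Ry(pitch) Rx(roll)).
In Python, from plant import * gives the robot as it stands. The module is installed in compiled form; this text tells all that it offers.
- The arm moves only by the shell command python3 -m pendant 'ROWS' [OPENING]. ROWS is JSON, a list that holds one entry, the list of rows, each a list of 6 numbers: the shift along the world's x, y, z in mm, then the turn, a rotation vector about the world's x, y, z in degrees. A call has 1 to 10 rows; each row is the pose to reach, as a shift and turn from the pose commanded when the call began; what a row does not reach only later rows make up. A row lasts 1/8 s, in which the tool goes at most 62.5 mm and 10.7 degrees, less where a joint would pass 70% of its speed; a pose out of reach is approached as far as the arm can. A call with a gripper value outside its range is refused whole. OPENING is the closure, from -1 (fully open) to 1 (shut), set as the call begins (- or left out, the last holds). The fingers move at their own pace and stop on an object; the grip force is fixed at half the most. Time passes only in rows, so rows that repeat a pose let the fingers close. It gives the time, the measured TCP pose, the force and the opening at its end, in the units of the state.
- get_obs(): the state, without advancing time (a new reading comes with each control period).
- snapshot(name): name is "scene" or "top" or "wrist"; returns a dict with "pixels" (384x512x3 uint8, red, green, blue), "depth" (384x512 float32, m along the optical axis (not along the pixel's ray), 0 where there is no reading), "fx", "fy", "cx", "cy" (pixels), "dist" ([k1, k2, p1, p2, k3] as OpenCV has them; the pictures are not rectified), "pose" (4x4, takes a point from camera to world coordinates); the wrist camera has in their place "tool_from_camera" (4x4, takes a point from camera to tool coordinates, whose origin is the TCP and whose axes are the tool frame's). Camera axes: x right, y down, z forward; pixel columns grow to the right and rows downward; lengths in m; the calibration is good to about 2 mm. A picture is of the moment at which its call begins: read the wrist's pose just before it.
- close_job(): hands the job in, once; it reports no verdict.
The state is a dict: "clock": time; "joint_pos": joint angles; "qvel": joint speeds; "tau": joint torques, N m; "tool_pos": TCP position; "orientation": TCP orientation; "force": force on the tool from outside, world axes, zero at the start; "moment": the same for the moment, N m; "opening": finger opening in m.
Only numpy, scipy, OpenCV 4.12 (cv2) and the standard library are available. Lean on these libraries where they do the work, as an engineer would, in place of code of your own. Each camera call takes 0.05 s, during which the arm holds its last target. There are 200 camera calls.

TASK

Test the friction hinge of the lamp housing's lid: raise the lid by its T-handle to about 45 degrees, let go and leave it untouched for two seconds to see that it stays up by itself, then press straight down on the handle with a steady 5 N or so for two seconds without making the hinge slip. After that push the lid gently down with closed fingers, without gripping it, until it sits fully shut; once it is down do not press it onto its stop with more than 30 N. Never let it slam, and leave the loose focus knobs and the switch box where they are.

Things in the scene. Friction and masses are not known exactly. Their poses are not given: they have to be found in the camera images.
- housing: Beige plastic lamp housing, an open box fixed to the bench, 200 mm (its x) by 170 mm (its y) by 95 mm high, walls 5 mm. Origin: centre of its underside. Its x axis points from the lid's front edge to the hinge, y along the hinge, z up; a black tube of 54 mm diameter sticks 35 mm out of its +y side.
- hinge_axis (a point): Mid-point of the lid's hinge axis, on the housing: 100 mm along +x and 95.5 mm above the housing's origin; axes as the housing's (they do not turn with the lid). The hinge axis is y.
- lid (a joint): Angle of the lid in rad: 0 fully shut (a hard stop), growing as its front edge rises, up to 1.75. The lid is a beige plate 200 by 170 by 8 mm of roughly 0.2 to 0.4 kg; its underside lies in the plane of the hinge axis. It starts ajar, at 0.08 rad or more. Hinge friction is about 1.0 N m both ways, so the lid stays where it is left; lifting takes roughly 8 N at the handle, and at 45 degrees a downward push on the handle of about 9 N makes it slip.
- handle_foot (a point): Where the stem of the lid's dark T-handle enters the lid's top; lid shut: 165 mm from the hinge axis, 8 mm above it. z is square to the lid. The bar, a round rod (diameter 16, length 44 mm, flat ends) parallel to the hinge on a central 12 mm stem, can turn if pinched by its ends. The stem is screwed in by an unmeasured amount, fixed in use: bar centre 36 to 44 mm above this point; feel for it.
- focus_knob0_mid (a point): Loose chrome focus knob, stepped disc 42 mm in diameter, 28 mm high, standing on the bench beside the housing; point at half height. Leave alone.
- focus_knob1_mid (a point): A second loose focus knob, the same as the first. Leave alone.
- switch_box_mid (a point): Loose dark brown bakelite switch box, 80 by 55 by 45 mm with a small toggle on top, on the bench beside the housing; point at half height. Leave alone.

How it is judged:
By the outcome, as a careful person would: the job done as asked, in the order asked, and still so for the second after the job is handed in, with the robot touching nothing.
It also fails if it takes over 64 s, if anything falls off the work surface, if the arm or the gripper's body presses on something with over 40 N, if the wrist force passes 120 N, or if a joint passes its speed limit or range.

## Working session

There is one attempt and no reset: what is moved stays moved. The work goes in short steps, Python scripts to look and compute and a shell command to move; the robot and the scene stay as the last step left them, time stands still between calls to the robot, and variables do not carry over. Pictures are saved under pics/ and viewed, about 8 in all and at most 12, crops included, and the job is handed in when it is done.

```bash
mkdir -p pics; cat > h.py <<'E'
from plant import *
import numpy as np, cv2
from scipy.spatial.transform import Rotation as R
def pose(o):
    T=np.eye(4);T[:3,:3]=R.from_euler('xyz',o['orientation'],degrees=True).as_matrix();T[:3,3]=o['tool_pos'];return T
def shot(n,f):
    o=get_obs();s=snapshot(n)
    s['T']=s['pose'] if 'pose' in s else pose(o)@s['tool_from_camera']
    cv2.imwrite('pics/'+f+'.png',cv2.resize(s['pixels'][:,:,::-1],(768,576),interpolation=cv2.INTER_CUBIC))
    np.savez('pics/'+f,**{k:np.array(v) for k,v in s.items()});return s
def cloud(s):
    v,u=np.mgrid[0:384,0:512]
    K=np.array([[s['fx'],0,s['cx']],[0,s['fy'],s['cy']],[0,0,1]],float)
    p=cv2.undistortPoints(np.stack([u,v],-1).reshape(-1,1,2).astype(float),K,np.array(s['dist'],float)).reshape(384,512,2)
    d=s['depth'];P=np.dstack([p*d[...,None],d]);W=P@np.array(s['T'])[:3,:3].T+np.array(s['T'])[:3,3];W[d==0]=np.nan;return W
E
python3 - <<'E'
from h import *
print(get_obs())
for n in('top','scene'):
    s=shot(n,n+'0')
E
```

```text
{'clock': 0.0, 'joint_pos': array([-4.79500133e+01,  2.05907439e+01,  6.33155089e-01, -2.05806338e-02,
       -7.01372212e+01, -1.65059141e+01]), 'qvel': array([ 0.10814216,  0.04283133, -0.02640982,  0.08104901,  0.00429891,
       -0.00128766]), 'tau': array([ 4.12677355e-04, -5.82720888e+01,  2.93054116e+01,  6.99736789e+00,
        6.74028648e-03, -1.71280631e-04]), 'tool_pos': array([ 0.29080862, -0.60858213,  0.22562436]), 'orientation': array([-1.79991610e+02, -9.64001395e-02,  1.15537057e+02]), 'force': array([-0.81634051,  0.72847285,  0.0817825 ]), 'moment': array([-0.02643792,  0.00751221, -0.0389831 ]), 'opening': 0.0873420078779327}
```

View pics/top0.png

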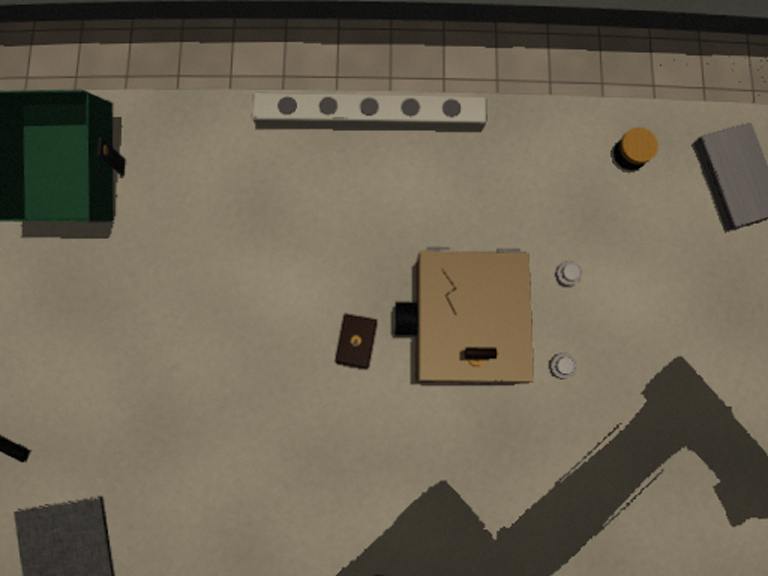

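View pics/scene0.png

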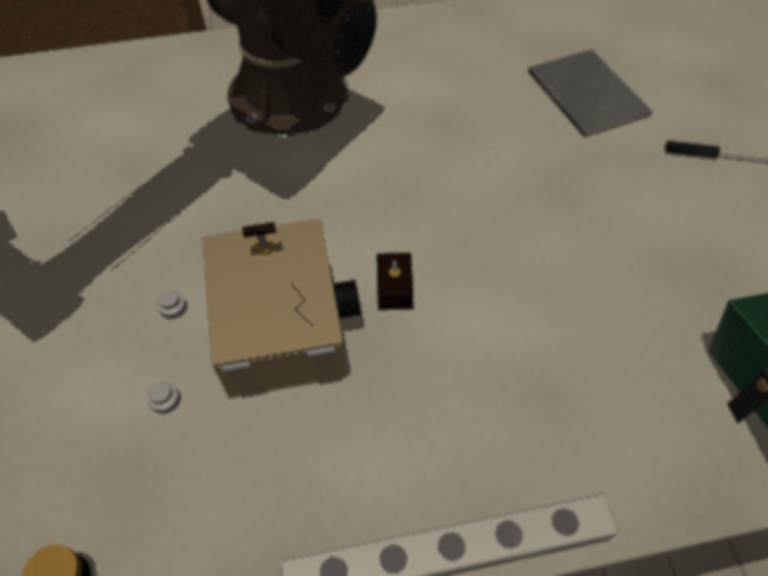

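The top view shows the lid with corners near (419,252), (528,252), (533,382) and (418,381), and the bar at (480,353). The hinge is at the far edge, the tube at (405,318), the knobs at (569,273) and (563,366), and the switch box at (356,341). In the scene view the bar stands on its stem at (260,230).

```bash
python3 - <<'E'
from h import *
for n in('top0','scene0'):
    s=dict(np.load(f'pics/{n}.npz'));W=cloud(s)
    def at(u,v): return np.nanmedian(W[int(v/1.5)-1:int(v/1.5)+2,int(u/1.5)-1:int(u/1.5)+2].reshape(-1,3),0).round(4)
    pts=dict(bar=(480,353),kn0=(569,273),kn1=(563,366),sw=(356,345),tube=(405,318)) if n=='top0' else dict(bar=(260,230),kn0=(163,395),kn1=(170,303))
    for k,p in pts.items(): print(n,k,at(*p))
    # lid plane
    hsv=cv2.cvtColor(s['pixels'],cv2.COLOR_RGB2HSV)
    x0,x1,y0,y1=(420,530,252,382) if n=='top0' else (203,340,220,358)
    m=np.zeros((384,512),bool);m[int(y0/1.5):int(y1/1.5)+1,int(x0/1.5):int(x1/1.5)+1]=1
    m&=(W[...,2]>.09)
    P=W[m];c=np.median(P,0)
    for _ in range(6):
        A=np.c_[P[:,:2],np.ones(len(P))];k=np.linalg.lstsq(A,P[:,2],rcond=None)[0];r=P[:,2]-A@k;P=P[abs(r)<max(.004,2*r.std())]
    nrm=np.array([-k[0],-k[1],1]);nrm/=np.linalg.norm(nrm)
    print('plane',k,'tilt deg',np.degrees(np.arccos(nrm[2])),'n',nrm,'res',r.std(),len(P))
    rect=cv2.minAreaRect((P[:,:2]*1000).astype(np.float32));print('rect',rect,cv2.boxPoints(rect))
    above=W[...,:]@nrm-k[2]*nrm[2]
    q=(above>.02)&(above<.07)&m;Q=W[q];print('handle',len(Q),Q.mean(0),Q.min(0),Q.max(0),'h max',np.percentile(above[q],[50,90,98]))
    qq=(above>.035)&q;r=cv2.minAreaRect((W[qq][:,:2]*1000).astype(np.float32));print('barrect',r)
E
```

```text
top0 bar [ 0.4772 -0.0672  0.1705]
top0 kn0 [ 0.6184 -0.2373  0.0264]
top0 kn1 [ 0.4648 -0.2237  0.0266]
top0 sw [0.4915 0.1122 0.0578]
top0 tube [0.5342 0.0355 0.0746]
plane [-0.10271838 -0.00151871  0.16759452] tilt deg 5.865397479364266 n [0.10218062 0.00151076 0.99476471] res 0.0016669788355167957 5920
rect ((537.492919921875, -69.25564575195312), (198.52639770507812, 167.89906311035156), 0.10023705661296844) [[ 438.083      14.520099]
 [ 438.3767   -153.37871 ]
 [ 636.90283  -153.03139 ]
 [ 636.60913    14.867416]]
handle 164 [ 0.47800041 -0.0668774   0.1679171 ] [ 0.46993006 -0.08910942  0.14157924] [ 0.48633069 -0.04561574  0.17337755] h max [0.04966928 0.05261418 0.05388482]
barrect ((478.60150146484375, -67.37358093261719), (15.236703872680664, 43.50304412841797), 0.8278547525405884)
scene0 bar [ 0.4842 -0.0665  0.1672]
scene0 kn0 [ 0.6278 -0.2371  0.0273]
scene0 kn1 [ 0.4778 -0.225   0.0265]
plane [-0.10070752  0.00035029  0.16708511] tilt deg 5.7507612850871075 n [ 1.00200676e-01 -3.48531546e-04  9.94967187e-01] res 0.0013281978126615784 6881
rect ((542.9916381835938, -68.38568115234375), (207.53237915039062, 170.29798889160156), 0.03845256194472313) [[ 439.16833    16.693651]
 [ 439.2826   -153.6043  ]
 [ 646.81494  -153.46501 ]
 [ 646.7007     16.832932]]
handle 205 [ 0.482887   -0.06810387  0.1644367 ] [ 0.47178065 -0.09002699  0.13890496] [ 0.48845649 -0.04627412  0.17266881] h max [0.0484012  0.05185342 0.05269729]
barrect ((480.0405578613281, -68.18437194824219), (16.569368362426758, 43.8404426574707), 1.067674160003662)
```

```bash
python3 -m pendant '[[[10,30,40,0,0,-3],[30,85,74,0,0,-6],[50,140,74,0,0,-9],[70,195,74,0,0,-12],[90,250,74,0,0,-15],[110,305,74,0,0,-18],[130,360,74,0,0,-21],[150,415,74,0,0,-24],[170,475,74,0,0,-25.5],[190,541,74,0,0,-25.5]]]' -1
python3 -m pendant '[[[0,0,0,0,0,0],[0,0,0,0,0,0],[0,0,0,0,0,0]]]'
python3 - <<'E'
from h import *
s=shot('wrist','w1');W=cloud(s)
print(get_obs()['orientation'],s['tool_from_camera'])
q=(W[...,2]>.15)&(W[...,2]<.19)&(abs(W[...,0]-.48)<.03)&(abs(W[...,1]+.068)<.04)
Q=W[q]; print(len(Q))
if len(Q): print(Q.mean(0),np.percentile(Q,[2,50,98],axis=0),cv2.minAreaRect((Q[:,:2]*1000).astype(np.float32)))
E
```

```text
clock: 1.35
tool_pos: [0.479, -0.0729, 0.3006]
orientation: [180.0, -0.0, 90.0]
force: [1.6, 0.8, 0.1]
opening: 0.0873
clock: 1.72
tool_pos: [0.4785, -0.0759, 0.3005]
orientation: [-180.0, 0.0, 90.0]
force: [-0.2, -0.5, 0.1]
opening: 0.0875
[-1.79991190e+02  2.95452573e-03  8.99336034e+01] [[ 9.99999316e-01  9.45968553e-04  6.87219871e-04 -7.37267063e-05]
 [-1.09951949e-03  9.60725305e-01  2.77498971e-01 -7.58091480e-02]
 [-3.97724220e-04 -2.77499537e-01  9.60725689e-01 -1.57618245e-01]
 [ 0.00000000e+00  0.00000000e+00  0.00000000e+00  1.00000000e+00]]
556
[ 0.47570422 -0.06807526  0.16818204] [[ 0.47014699 -0.08964749  0.15917646]
 [ 0.47535945 -0.06773851  0.1691396 ]
 [ 0.48332633 -0.04696044  0.1713067 ]] ((476.8018798828125, -68.16070556640625), (43.42717742919922, 13.73998737335205), 89.74624633789062)
```

```bash
python3 -m pendant '[[[1.5,7.8,-30,0,0,0],[1.5,7.8,-70,0,0,0],[1.5,7.8,-105,0,0,0],[1.5,7.8,-130,0,0,0],[1.5,7.8,-145,0,0,0],[1.5,7.8,-155,0,0,0],[1.5,7.8,-156,0,0,0],[1.5,7.8,-156,0,0,0]]]' -1
python3 - <<'E'
from h import *
s=shot('wrist','w2');W=cloud(s)
q=(W[...,2]>.15)&(W[...,2]<.19)&(abs(W[...,0]-.48)<.03)&(abs(W[...,1]+.068)<.026)
Q=W[q]; print(len(Q),np.percentile(Q,[2,50,98],axis=0))
E
```

```text
clock: 2.78
tool_pos: [0.4809, -0.0672, 0.1453]
orientation: [179.9, -0.0, 90.0]
force: [-0.5, 0.4, 0.2]
opening: 0.0877
1575 [[ 0.4698317  -0.0891722   0.15238602]
 [ 0.47207161 -0.06808116  0.16782455]
 [ 0.47644616 -0.04735496  0.17089425]]
```

View pics/w2.png

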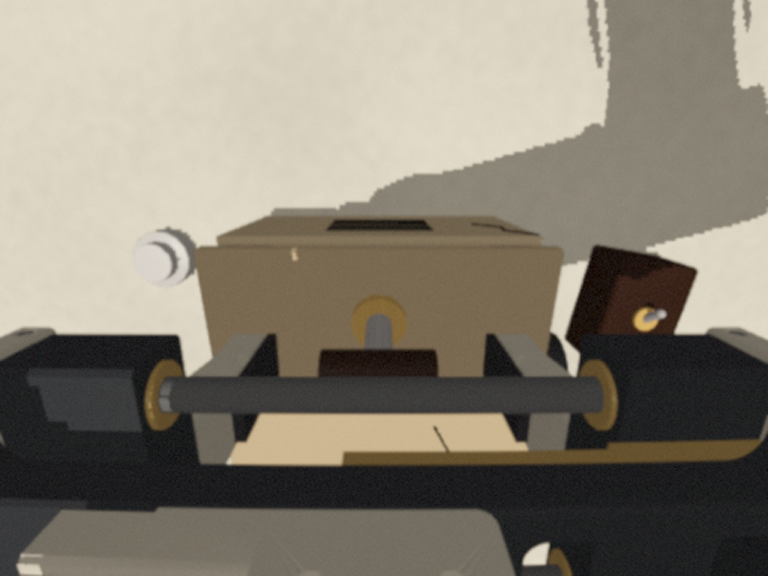

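The bar sits midway between the open fingers at (378,363), with free lid on both sides. I'll shift 2 mm back and close.

```bash
python3 -m pendant '[[[-2,-0.8,-1,0,0,0],[-2,-0.8,-1,0,0,0],[-2,-0.8,-1,0,0,0],[-2,-0.8,-1,0,0,0],[-2,-0.8,-1,0,0,0],[-2,-0.8,-1,0,0,0]]]' 1
```

```text
clock: 3.58
tool_pos: [0.4785, -0.0681, 0.1436]
orientation: [-180.0, 0.0, 90.0]
force: [-0.0, -2.2, 0.6]
opening: 0.0437
```

```bash
python3 -m pendant '[[[1.5,0,3.5,0,0,0],[3,0,7,0,0,0],[4.7,0,10.3,0,0,0],[6.4,0,13.7,0,0,0],[8.2,0,17,0,0,0],[10.1,0,20.3,0,0,0],[12,0,23.6,0,0,0],[14,0,26.8,0,0,0]]]'
```

```text
clock: 4.58
tool_pos: [0.4918, -0.0681, 0.1704]
orientation: [-179.9, 0.0, 90.0]
force: [-3.2, -4.1, -9.8]
opening: 0.0436
```

```bash
python3 -m pendant '[[[4.3,0,6.2,0,0,0],[8.7,0,12.4,0,0,0],[13.5,0,18.3,0,0,0],[18.5,0,24,0,0,0],[23.7,0,29.4,0,0,0],[29.1,0,34.7,0,0,0],[34.8,0,39.7,0,0,0],[40.8,0,44.5,0,0,0]]]'
python3 -m pendant '[[[6.2,0,4.4,0,0,0],[12.4,0,8.6,0,0,0],[17.4,0,11.7,0,0,0],[22.8,0,14.8,0,0,0],[22.8,0,14.8,0,0,0]]]'
python3 - <<'E'
from h import *
s=shot('scene','s2');W=cloud(s)
m=np.zeros((384,512),bool);m[100:300,100:260]=1
Q=W[m&(W[...,2]>.115)&(abs(W[...,1]+.068)<.08)&(W[...,0]>.53)]
A=np.c_[Q[:,:2],np.ones(len(Q))];
for _ in range(8):
    k=np.linalg.lstsq(np.c_[Q[:,0],np.ones(len(Q))],Q[:,2],rcond=None)[0];r=Q[:,2]-Q[:,0]*k[0]-k[1];Q=Q[abs(r)<max(.004,1.5*r.std())]
print(len(Q),np.degrees(np.arctan(-k[0])),r.std())
E
```

```text
clock: 5.58
tool_pos: [0.5322, -0.0681, 0.215]
orientation: [-179.9, 0.0, 90.0]
force: [-6.7, -3.1, -7.5]
opening: 0.0438
clock: 6.2
tool_pos: [0.5557, -0.0681, 0.2304]
orientation: [-179.9, 0.0, 90.0]
force: [-5.6, -2.5, -3.8]
opening: 0.0438
5687 43.556983210165335 0.0017085529020650079
```

View pics/s2.png

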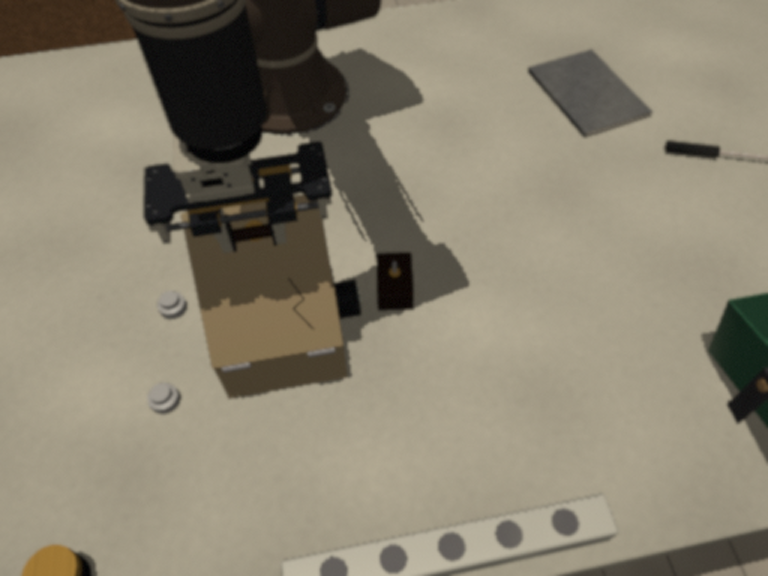

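```bash
python3 -m pendant '[[[0,0,0,0,0,0],[0,0,0,0,0,0],[0,0,0,0,0,0],[0,0,0,0,0,0],[0,0,20,0,0,0],[0,0,45,0,0,0],[0,0,70,0,0,0],[0,0,70,0,0,0]]]' -1
python3 -m pendant '[[[0,0,0,0,0,0],[0,0,0,0,0,0],[0,0,0,0,0,0],[0,0,0,0,0,0],[0,0,0,0,0,0],[0,0,0,0,0,0],[0,0,0,0,0,0],[0,0,0,0,0,0],[0,0,0,0,0,0],[0,0,0,0,0,0]]]' 1
python3 -m pendant '[[[0,0,0,0,0,0],[0,0,0,0,0,0],[0,0,0,0,0,0],[0,0,0,0,0,0],[0,0,0,0,0,0],[0,0,0,0,0,0],[0,0,0,0,0,0],[0,0,0,0,0,0],[0,0,0,0,0,0],[0,0,0,0,0,0]]]'
python3 - <<'E'
from h import *
print(get_obs()['force'])
for n in('scene','wrist','top'):
    s=shot(n,n+'3');W=cloud(s)
    Q=W[(W[...,2]>.115)&(W[...,2]<.25)&(abs(W[...,1]+.068)<.08)&(W[...,0]>.57)&(W[...,0]<.64)]
    if len(Q)>100:
      for _ in range(8):
        k=np.linalg.lstsq(np.c_[Q[:,0],np.ones(len(Q))],Q[:,2],rcond=None)[0];r=Q[:,2]-Q[:,0]*k[0]-k[1];Q=Q[abs(r)<max(.004,1.5*r.std())]
      print(n,len(Q),np.degrees(np.arctan(-k[0])),r.std())
    q=(W[...,2]>.235)&(W[...,2]<.27)&(abs(W[...,0]-.556)<.02)&(abs(W[...,1]+.068)<.03)
    Q=W[q]; print(n,len(Q))
    if len(Q): print(np.percentile(Q,[2,50,98],axis=0).round(4).tolist())
E
```

```text
clock: 7.25
tool_pos: [0.5572, -0.0679, 0.3019]
orientation: [179.8, -0.0, 90.1]
force: [-0.9, 0.7, -0.6]
opening: 0.0876
clock: 8.5
tool_pos: [0.556, -0.0679, 0.2997]
orientation: [180.0, -0.0, 90.0]
force: [-0.3, -0.2, -0.0]
opening: 0.0004
clock: 9.75
tool_pos: [0.556, -0.0679, 0.2997]
orientation: [180.0, -0.0, 90.0]
force: [0.3, -0.4, -0.3]
opening: 0.0001
[ 0.30697828 -0.44897105 -0.27297347]
scene 3430 43.53187304751674 0.0017536350958158415
scene 234
[[0.5496, -0.0891, 0.2418], [0.5598, -0.0681, 0.2518], [0.5634, -0.0468, 0.2551]]
wrist 2269 43.77205225906581 0.00044966488861272253
wrist 1217
[[0.5377, -0.0891, 0.2371], [0.5496, -0.0683, 0.2523], [0.5598, -0.0475, 0.2548]]
top 0
```

View pics/wrist3.png

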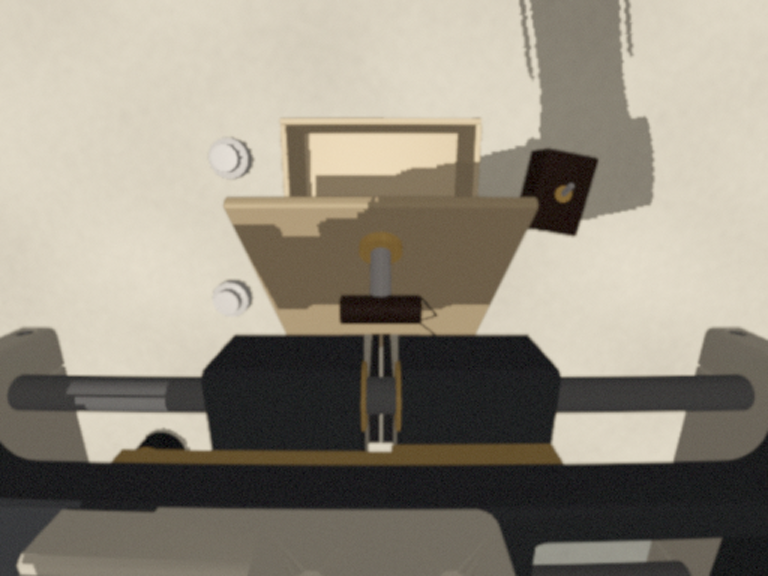

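Lid holds at about 43.7° untouched for 3 s. The wrist view shows the closed fingers (380,400) aligned with the bar (380,308). Next I descend to feel for the bar.

```bash
python3 -m pendant '[[[0,0,-15,0,0,0],[0,0,-30,0,0,0],[0,0,-38,0,0,0],[0,0,-41,0,0,0],[0,0,-41,0,0,0],[0,0,-42,0,0,0],[0,0,-42,0,0,0]]]'
python3 -m pendant '[[[0,0,-0.5,0,0,0],[0,0,-1,0,0,0],[0,0,-1,0,0,0]]]'
```

```text
clock: 10.78
tool_pos: [0.5562, -0.0679, 0.258]
orientation: [180.0, -0.0, 90.0]
force: [-0.3, -0.6, 0.6]
opening: 0.0
clock: 11.15
tool_pos: [0.556, -0.0679, 0.2566]
orientation: [-180.0, -0.0, 90.0]
force: [-0.2, 0.4, -0.6]
opening: 0.0003
```

```bash
python3 -m pendant '[[[0,0,-0.5,0,0,0],[0,0,-1,0,0,0],[0,0,-1,0,0,0]]]'
```

```text
clock: 11.52
tool_pos: [0.556, -0.0679, 0.2556]
orientation: [-180.0, 0.0, 90.0]
force: [0.3, 0.5, -0.1]
opening: 0.0003
```

```bash
python3 -m pendant '[[[0,0,-0.4,0,0,0],[0,0,-0.7,0,0,0],[0,0,-0.7,0,0,0]]]'
```

```text
clock: 11.9
tool_pos: [0.5561, -0.0679, 0.2551]
orientation: [180.0, 0.0, 90.0]
force: [-0.4, -0.1, 0.6]
opening: 0.0003
```

```bash
python3 -m pendant '[[[0,0,-0.3,0,0,0],[0,0,-0.5,0,0,0],[0,0,-0.5,0,0,0]]]'
```

```text
clock: 12.28
tool_pos: [0.5562, -0.068, 0.2548]
orientation: [180.0, 0.0, 90.0]
force: [-0.8, 0.7, 3.4]
opening: 0.0004
```

```bash
python3 -m pendant '[[[0,0,-0.15,0,0,0],[0,0,-0.15,0,0,0]]]'
```

```text
clock: 12.52
tool_pos: [0.5562, -0.068, 0.2548]
orientation: [180.0, 0.0, 90.0]
force: [-1.7, 0.3, 5.0]
opening: 0.0006
```

```bash
for i in 1; do python3 -m pendant '[[[0,0,0,0,0,0],[0,0,0,0,0,0],[0,0,0,0,0,0],[0,0,0,0,0,0],[0,0,0,0,0,0],[0,0,0,0,0,0]]]'; done
```

```text
clock: 13.28
tool_pos: [0.5562, -0.068, 0.2548]
orientation: [180.0, 0.0, 90.0]
force: [-1.7, 0.1, 5.6]
opening: 0.0001
```

```bash
python3 -m pendant '[[[0,0,0,0,0,0],[0,0,0,0,0,0],[0,0,0,0,0,0],[0,0,0,0,0,0],[0,0,0,0,0,0],[0,0,0,0,0,0],[0,0,0,0,0,0],[0,0,0,0,0,0]]]'
python3 -m pendant '[[[0,0,0,0,0,0],[0,0,0,0,0,0],[0,0,0,0,0,0],[0,0,0,0,0,0],[0,0,0,0,0,0],[0,0,0,0,0,0]]]'
```

```text
clock: 14.28
tool_pos: [0.5562, -0.0679, 0.2548]
orientation: [180.0, 0.0, 90.0]
force: [-1.2, 1.7, 6.2]
opening: 0.0001
clock: 15.02
tool_pos: [0.5562, -0.0679, 0.2548]
orientation: [180.0, 0.0, 90.1]
force: [-1.9, 1.1, 5.9]
opening: 0.0006
```

```bash
python3 -m pendant '[[[-4.2,0,-3,0,0,0],[-8.6,0,-5.6,0,0,0],[-13,0,-8.4,0,0,0],[-17,0,-11.3,0,0,0],[-21,0,-14.2,0,0,0],[-25.1,0,-17.3,0,0,0],[-29,0,-20.5,0,0,0],[-32.7,0,-23.8,0,0,0],[-36.4,0,-27.2,0,0,0]]]'
```

```text
clock: 16.15
tool_pos: [0.5189, -0.0681, 0.2282]
orientation: [-180.0, 0.0, 90.1]
force: [-7.7, 2.9, 14.0]
opening: 0.0007
```

```bash
python3 -m pendant '[[[-5,0,-2.5,0,0,0],[-9,0,-6.2,0,0,0],[-12.5,0,-10,0,0,0],[-16,0,-13.8,0,0,0],[-19.2,0,-17.6,0,0,0],[-22.4,0,-21.6,0,0,0],[-25.4,0,-25.8,0,0,0],[-28.2,0,-30,0,0,0],[-31,0,-34.3,0,0,0]]]'
```

```text
clock: 17.27
tool_pos: [0.4879, -0.068, 0.1928]
orientation: [-179.9, 0.0, 90.0]
force: [-3.9, 1.9, 6.4]
opening: 0.0005
```

```bash
python3 -m pendant '[[[-3,0,-4.3,0,0,0],[-5.4,0,-8.7,0,0,0],[-7.8,0,-13.2,0,0,0],[-10,0,-17.7,0,0,0],[-12,0,-22.3,0,0,0],[-13.7,0,-27,0,0,0],[-14.3,0,-29,0,0,0],[-14.3,0,-29,0,0,0]]]'
```

```text
clock: 18.27
tool_pos: [0.4743, -0.0679, 0.1636]
orientation: [-180.0, -0.0, 90.0]
force: [0.2, 0.6, 0.8]
opening: 0.0003
```

```bash
python3 -m pendant '[[[0,0,-1.5,0,0,0],[0,0,-3,0,0,0],[0,0,-4,0,0,0]]]'
```

```text
clock: 18.65
tool_pos: [0.4741, -0.068, 0.1597]
orientation: [-180.0, 0.0, 90.0]
force: [-3.1, -0.7, 4.3]
opening: 0.0005
```

```bash
python3 - <<'E'
from h import *
s=shot('wrist','w5');W=cloud(s)
Q=W[(W[...,2]>.08)&(W[...,2]<.14)&(abs(W[...,1]+.068)<.075)&(W[...,0]>.445)&(W[...,0]<.465)]
k=np.linalg.lstsq(np.c_[Q[:,0],np.ones(len(Q))],Q[:,2],rcond=None)[0];print(len(Q),k,np.median(Q,0))
E
```

```text
4491 [0.0228199  0.09777334] [ 0.45491507 -0.06839728  0.1079763 ]
```

View pics/w5.png

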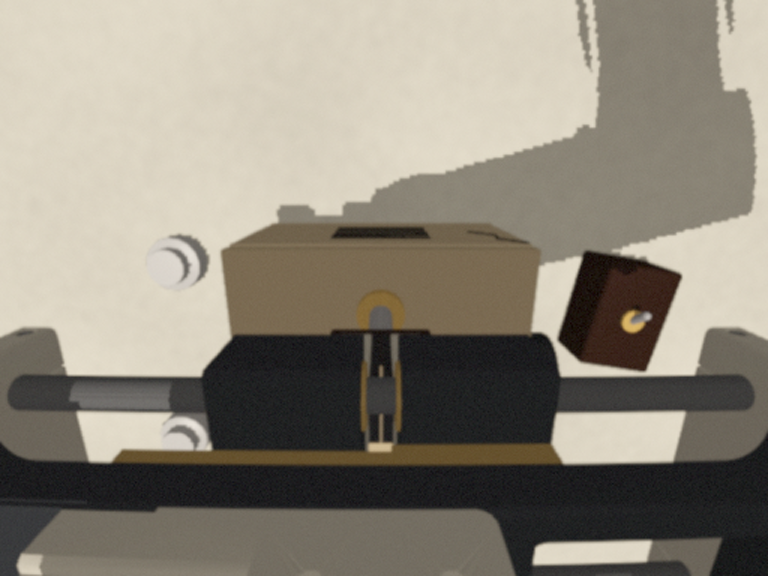

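The tip sits on the bar at (380,335), with the lid front still about 4 mm high. I'll creep down.

```bash
python3 -m pendant '[[[0,0,-1,0,0,0],[0,0,-2,0,0,0],[0,0,-2.8,0,0,0],[0,0,-2.8,0,0,0]]]'
```

```text
clock: 19.2
tool_pos: [0.4744, -0.0679, 0.1569]
orientation: [180.0, -0.0, 90.0]
force: [-1.7, 0.4, 2.3]
opening: 0.0005
```

```bash
python3 -m pendant '[[[0,0,-0.5,0,0,0],[0,0,-1,0,0,0],[0,0,-1,0,0,0]]]'
```

```text
clock: 19.58
tool_pos: [0.4743, -0.0679, 0.156]
orientation: [-180.0, 0.0, 90.0]
force: [-1.9, 0.1, 4.5]
opening: 0.0006
```

```bash
python3 -m pendant '[[[0,0,-0.5,0,0,0],[0,0,-0.8,0,0,0],[0,0,-0.8,0,0,0]]]'
```

```text
clock: 19.95
tool_pos: [0.4742, -0.0679, 0.1552]
orientation: [-180.0, -0.0, 90.0]
force: [-3.6, 0.1, 4.1]
opening: 0.0008
```

```bash
python3 -m pendant '[[[0,0,-0.4,0,0,0],[0,0,-0.8,0,0,0],[0,0,-0.8,0,0,0]]]'
```

```text
clock: 20.32
tool_pos: [0.4743, -0.068, 0.155]
orientation: [180.0, 0.0, 90.1]
force: [-6.6, 0.3, 10.0]
opening: 0.0003
```

```bash
python3 -m pendant '[[[0,0,-0.3,0,0,0],[0,0,-0.5,0,0,0],[0,0,-0.5,0,0,0]]]'
```

```text
clock: 20.7
tool_pos: [0.4744, -0.068, 0.1549]
orientation: [180.0, 0.0, 90.1]
force: [-7.1, 1.8, 14.1]
opening: 0.0003
```

```bash
python3 -m pendant '[[[0,0,1,0,0,0],[0,0,4,0,0,0],[0,0,15,0,0,0],[0,0,40,0,0,0],[0,0,80,0,0,0],[0,0,120,0,0,0],[-10,0,150,0,0,0],[-10,0,150,0,0,0],[-10,0,150,0,0,0]]]'
python3 - <<'E'
from h import *
for n in('wrist','scene','top'):
    s=shot(n,n+'6');W=cloud(s)
    Q=W[(W[...,2]>.09)&(W[...,2]<.13)&(abs(W[...,1]+.068)<.08)&(W[...,0]>.445)&(W[...,0]<.635)]
    for _ in range(6):
        k=np.linalg.lstsq(np.c_[Q[:,0],np.ones(len(Q))],Q[:,2],rcond=None)[0];r=Q[:,2]-Q[:,0]*k[0]-k[1];Q=Q[abs(r)<max(.003,2*r.std())]
    print(n,len(Q),'angle rad',-k[0],'z front/hinge',k[0]*.445+k[1],k[0]*.635+k[1])
E
```

```text
clock: 21.82
tool_pos: [0.4643, -0.0678, 0.3038]
orientation: [180.0, -0.0, 90.0]
force: [1.8, 0.8, -1.6]
opening: 0.0004
wrist 6902 angle rad 6.860975232137317e-05 z front/hinge 0.10279633209981753 0.10278329624687647
scene 5707 angle rad -0.00013820702060709212 z front/hinge 0.10278417301220791 0.10281043234612326
top 1813 angle rad -0.0051108340313781 z front/hinge 0.10168099921999556 0.10265205768595739
```

View pics/scene6.png

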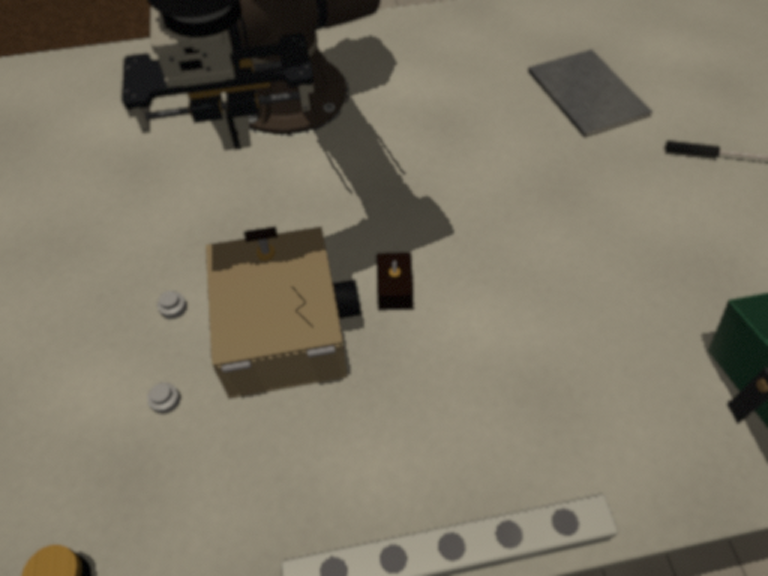

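The lid is level and shut. The knobs (171,303), (163,396) and the switch box (394,280) are where they started, and the arm is clear.

```bash
python3 -c "
from plant import *
print(close_job())"
```

```text
the job is handed in; nothing more can be done
None
```

The hinge test is done and handed in at about 22 s of the 64 s allowed.

- **Raise and hold:** I pinched the T-bar by its ends and raised the lid. The cameras put it at about 43.7°, and my estimate from the touch height on the bar gave about 44.5°. It stayed there untouched for over 3 s.
- **Press:** I pressed down on the bar with closed fingers for about 2.5 s. The force read 5.0–6.2 N, and the tool height did not change, so the hinge did not slip.
- **Shut:** I pushed the lid down with closed fingers in small steps, with no grip. The highest downward force I read was 14 N, both during the push and on the stop, but forces were only read at the end of each move.
- **Last checks:** After I backed off, the wrist and scene cameras gave a lid angle within 0.0002 rad of zero. The top camera, which saw fewer points, read −0.005 rad; I put that down to noise. The knobs and switch box looked unmoved, and the arm was clear of everything.

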